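# Fit the oven igniter's battery and hold its sprung cover home for the screws

### The job

Put the loose battery, plus end up as it stands, into the empty well of the grey oven-igniter box, then lay the black cover into the recess over both batteries and press it fully home against their springs. Keep it pressed there with a steady, moderate push of about 15 newtons, never ramming it, so that I can drive its two screws: finish while still holding it down, and leave the other things on the counter where they are.

Things in the scene. Friction and masses are not known exactly. Their poses are not given: they have to be found in the camera images.
- igniter_box: Grey metal igniter box of the pizza oven, bolted to the counter by two foot flanges: 76 x 116 mm, 67 mm high (162 mm along y with the flanges). Origin: centre of its underside; z up, y along its long side. Red button on its front (-x) side, white terminals on its back (+x). Open on top: a recess for the cover, and in its floor two round wells side by side along y for upright batteries.
- empty_well (a point): Mouth centre of the empty battery well (box +y side), level with the ledge, 60 mm above the counter; axes as the box's. Well 20 mm in diameter, coil spring at the bottom. A battery standing free on the spring shows 7 mm above the ledge; pressed level with the ledge, the spring pushes back with 4.6 N (1.4 N at first, 0.45 N/mm). The other well, 30 mm away at -y, holds its battery already, just so.
- seat (a point): Centre of the flat ledge on which the cover seats, midway between the wells, 60 mm above the counter; axes as the box's. The recess round it is 64 mm (x) by 104 mm (y) and 4.5 mm deep, with a rim bevelled inward that rises to 67 mm above the counter. A low wall, 180 mm high, runs along the counter behind the box, 110 mm or more from this point.
- cell: Loose AA battery, 50 mm long, standing upright on the counter, green plus end up, white end down; it weighs about 23 g. For gripping and fitting count 17 mm diameter. Its own y axis runs along its length and points down, away from the plus end. The origin lies on its side at mid length, 7 mm from its axis: use point cell_top for its position.
- cell_top (a point): Centre of the loose battery's upper (plus) end, on its axis: 50 mm above the counter at the start, 90 mm or more in front of the same low wall.
- cover: Black plastic cover of the box, lying flat on the counter the right way up: a plate 60 mm (x) by 100 mm (y), 5 mm thick, a screw hole near each end, with an upright finger rib in the middle. About 60 g. Origin: centre of the plate's underside; z up. Either way round fits. Home, its underside lies on the ledge, its plate's top 65 mm above the counter.
- cover_rib (a point): Middle of the top of the cover's rib, 26 mm above the plate's underside. The rib is 12 mm thick (cover's x), 50 mm long (y) and stands 21 mm above the plate.
- kitchen_timer: Red and white kitchen timer, 70 mm in diameter, 51 mm high; a bystander. Origin: centre of its underside.
- screwdriver: Screwdriver with orange handle, 190 mm long, lying on the counter; a bystander. Its x axis runs along it.
- ramekin: White bowl, 80 mm across, 36 mm high, with the two screws in it; a bystander. Origin: centre of its underside.
- tape_roll: Roll of tan tape lying flat, 104 mm across, 25 mm high; a bystander. Origin: centre of its underside.

How it is judged:
By the outcome, as a careful person would: the job done as asked, in the order asked, and still so for the second after the job is handed in, while the arm keeps its last pose, push and grip.
It also fails if it takes over 54 s, if anything falls off the work surface, if the arm or the gripper's body presses on something with over 40 N, if the wrist force passes 120 N, or if a joint passes its speed limit or range.

### The arm

A 6-joint arm with a two-finger parallel gripper is mounted at the origin on a cart in front of the work surface, level with it; the furniture and walls round the work are solid. World frame = base frame: x ahead of the robot, y to its left, z up, the work surface at z = 0. Lengths are in m, angles in degrees, forces in N, time in s.
With the tool pointing down it reaches from about 0.3 to 0.75 m from the base axis. Payload 8.5 kg.
Tool frame: the origin (TCP) lies on the centre line of the jaws, within the pads' length; the fingertips stand 19 mm ahead of it and the grasp point (between the pads) is the TCP (env.tcp_to_tips is the z of the fingertips in the tool frame, in m); z points along the fingers, y is the line along which they close (so a half turn about z gives the same grasp; the last joint's range is limited). The gripper opens to 85 mm and grips with 20 to 120 N. Pads are 22 mm wide; open, the fingers measure 114 mm over their backs; the gripper's body (76 mm by 85 mm) begins 54 mm behind the grasp point. The pads swing forward as they close: fully open they stand 13 mm farther back than shut.
Start: joints at [60.086, 21.807, 74.336, -0, 83.858, -12.336], TCP at [0.166, 0.524, 0.25] pointing down, gripper open.
Joint ranges: [-178.18, 178.18], [-50.72, 133.34], [12.68, 142.11], [-81.47, 261.47], [9.98, 163.14], [-165.26, 165.26]. Speed limits (degrees/s): [136.94, 136.94, 180, 180, 180, 180].

### API

Orientations are given as a 3x3 rotation matrix whose columns are the frame's x, y, z axes.
In Python, from rig import env gives the robot as it stands.
- The arm moves only by the tool servo_tool, never from a script. Its argument "steps" is a list of rows, each an object of numbers: "tx", "ty", "tz": the shift along the world's x, y, z in cm; "yaw": the turn about the world's z in degrees; "claw": the finger opening in cm, from 0 to 8.54. In form: [{"tx": .., "ty": .., "tz": .., "yaw": .., "claw": ..}, ...]. A call has 1 to 20 rows; each row shifts and turns the commanded pose from where the row before left it; what a row does not reach is not made up. A row lasts 1/10 s, in which the tool goes at most 50 mm and 8.59 degrees, less where a joint would pass 70% of its speed; a pose out of reach is approached as far as the arm can. A call with a gripper value outside its range is refused whole. The fingers move at their own pace and stop on an object; "newtons" is the grip in N (left out, the last holds). Time passes only in rows, so rows that do not move let the fingers close. It gives the time, the measured TCP pose, the force, the opening and the grip force at its end, in the units of the state.
- env.observe(): the state, without advancing time (a new reading comes with each control period).
- env.get_image(name): name is "scene" or "top"; returns (picture, depth): 480x640x3 uint8, red, green, blue; 480x640 float32, m along the optical axis (not along the pixel's ray), 0 where there is no reading.
- env.camera_model(name): a dict with "fovy" (degrees; the focal length in pixels is half the picture's height over the tangent of half this angle, whatever the lens; pixels are square), "cx", "cy" (the principal point, pixels), "dist_coeffs" ([k1, k2, p1, p2, k3] as OpenCV has them; the pictures are not rectified), "T" (4x4, takes a point from camera to world coordinates). Camera axes: x right, y down, z forward; pixel columns grow to the right and rows downward; lengths in m; the calibration is good to about 2 mm. A picture is of the moment at which its call begins. camera_model takes no time and is no camera call.
- env.close_job(): hands the job in; it is judged then, once.
The state is a dict: "time_s": time; "q": joint angles; "qvel": joint speeds; "joint_efforts": joint torques, N m; "position": TCP position; "tool_rot": TCP orientation; "ft_force": force on the tool from outside, world axes, zero at the start; "wrist_torque": the same for the moment, N m; "grip_width": finger opening in m; "gripper_force": force on a finger pad.
Only numpy, scipy, OpenCV 4.12 (cv2) and the standard library are available. Lean on these libraries where they do the work, as an engineer would, in place of code of your own. Each camera call takes 0.05 s, during which the arm holds its last target. There are 200 camera calls.

## Working session

There is one attempt and no reset: what is moved stays moved. The work goes in short steps, Python scripts to look and compute and a tool call to move; the robot and the scene stay as the last step left them, time stands still between calls to the robot, and variables do not carry over. Pictures are saved under pics/ and viewed, at most 10 in all, crops included, and the job is handed in when it is done.

Besides the shell and the picture viewer there is one more tool, called after "Emit:" as name(argument=value, ...), one argument or row to a line, values as JSON. servo_tool: Moves the arm, as the interface text tells. Its arguments: {"type":"object","properties":{"steps":{"type":"array"},"newtons":{"type":"number"}},"required":["steps"]}

```bash
mkdir -p pics; cat > h.py <<'E'
import numpy as np, cv2
from rig import env
def cam(n):
    m=env.camera_model(n); f=240/np.tan(np.radians(m["fovy"])/2)
    K=np.array([[f,0,m["cx"]],[0,f,m["cy"]],[0,0,1]]); return K,np.array(m["dist_coeffs"],float),np.array(m["T"])
def plane(n,uv,z):
    K,d,T=cam(n); p=cv2.undistortPoints(np.array(uv,float).reshape(-1,1,2),K,d).reshape(-1,2)
    r=np.c_[p,np.ones(len(p))]@T[:3,:3].T; o=T[:3,3]
    return o+r*((z-o[2])/r[:,2])[:,None]
def cloud(n,dep):
    K,d,T=cam(n); v,u=np.mgrid[:480,:640]
    p=cv2.undistortPoints(np.stack([u,v],-1).reshape(-1,1,2).astype(float),K,d).reshape(-1,2)
    P=np.c_[p,np.ones(len(p))]*dep.reshape(-1,1)
    return (P@T[:3,:3].T+T[:3,3]).reshape(480,640,3)
def proj(n,X):
    K,d,T=cam(n); Ti=np.linalg.inv(T)
    return cv2.projectPoints(np.array(X,float).reshape(-1,3),cv2.Rodrigues(Ti[:3,:3])[0],Ti[:3,3],K,d)[0].reshape(-1,2)
def snap(n,f):
    a,dep=env.get_image(n); cv2.imwrite(f"pics/{f}.png",a[:,:,::-1]); np.save(f"pics/{f}.npy",dep); return a,dep
E
python3 - <<'E'
from h import *
for n in("scene","top"):
    a,d=snap(n,n+"0"); print(n,cam(n)[2].round(3).tolist(),(d>0).mean())
E
```

```text
scene [[0.409, 0.562, -0.719, 1.531], [0.913, -0.259, 0.316, -0.468], [-0.008, -0.786, -0.618, 0.916], [0.0, 0.0, 0.0, 1.0]] 0.9425423177083333
top [[-0.009, -0.998, 0.062, 0.451], [-1.0, 0.009, 0.006, -0.064], [-0.007, -0.062, -0.998, 1.393], [0.0, 0.0, 0.0, 1.0]] 0.9957779947916666
```

View pics/top0.png

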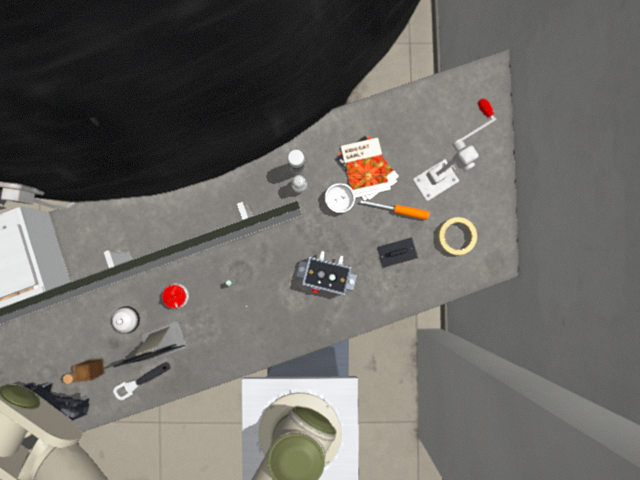

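View pics/scene0.png

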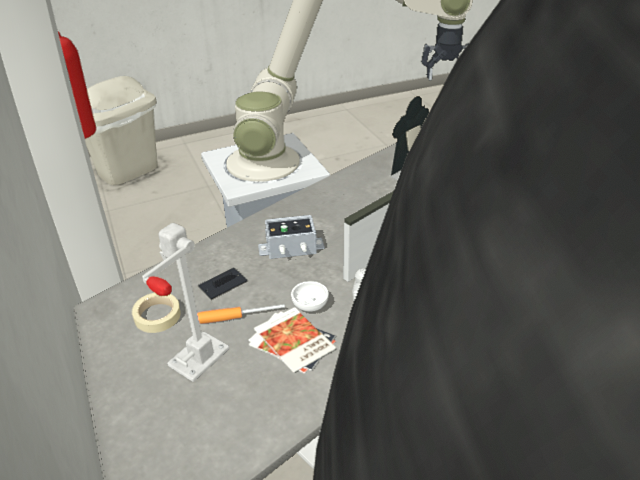

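The top view shows the box at about (327,275), the cell at (228,283) and the cover at (397,252). The wall lies above the cell. The oven hides the cell from the scene camera. Next I'll measure the details.

```bash
python3 - <<'E'
from h import *
a=cv2.imread("pics/top0.png"); s=cv2.imread("pics/scene0.png")
c1=cv2.resize(a[245:305,290:370],(480,360),interpolation=cv2.INTER_CUBIC)
c2=cv2.resize(a[265:305,210:250],(320,320),interpolation=cv2.INTER_CUBIC)
c3=cv2.resize(s[205:265,255:335],(400,300),interpolation=cv2.INTER_CUBIC)
o=np.zeros((600,800,3),np.uint8); o[:360,:480]=c1;o[:320,480:]=c2;o[300:,400:]=0;o[300:600,400:800]=c3
c4=cv2.resize(a[230:275,370:425],(330,270)[:2],interpolation=cv2.INTER_CUBIC);o[360:600,:330]=c4[:240]
cv2.imwrite("pics/c0.png",o)
d=np.load("pics/top0.npy"); P=cloud("top",d)
print("f",cam("top")[0][0,0],cam("scene")[0][0,0])
hsv=cv2.cvtColor(a,cv2.COLOR_BGR2HSV)
# cell: green
g=cv2.inRange(hsv,(50,50,60),(95,255,255))
for n,im in(("top",a),("scene",s)):
    h=cv2.cvtColor(im,cv2.COLOR_BGR2HSV); g=cv2.inRange(h,(50,50,50),(95,255,255))
    k,l,st,ce=cv2.connectedComponentsWithStats(g)
    for i in range(1,k):
        if st[i,4]>5: print(n,"green",ce[i],st[i],plane(n,ce[i],.067 )[0].round(4),plane(n,ce[i],.05)[0].round(4))
# cover: dark at counter
for n,im,roi in(("top",a,(360,225,440,280)),("scene",s,(185,255,260,305))):
    x0,y0,x1,y1=roi; g=np.zeros(im.shape[:2],np.uint8); g[y0:y1,x0:x1]=(im.max(2)[y0:y1,x0:x1]<70)*255
    c=max(cv2.findContours(g,0,2)[0],key=cv2.contourArea); r=cv2.minAreaRect(c); b=cv2.boxPoints(r)
    W=plane(n,b,.005); print(n,"cover",r,plane(n,r[0],.005).round(4),W[:,:2].round(4).tolist())
    print([np.linalg.norm(W[i]-W[i-1]).round(4) for i in range(4)])
Z=P[225:305,210:430,2]
for n,(u0,v0,u1,v1) in dict(cell=(222,276,236,292),box=(296,255,360,298)).items():
    Q=P[v0:v1,u0:u1].reshape(-1,3); q=Q[Q[:,2]>.03]; print(n,len(q),q.mean(0).round(4),np.percentile(q[:,2],[5,50,95]).round(4))
    if n=="box":
        q=Q[Q[:,2]>.052]; r=cv2.minAreaRect(q[:,:2].astype(np.float32)*1000); print(r)
print(P[260,260],P[250,370])
E
```

```text
f 504.674070611344 591.0572075635906
scene green [283.54285714 229.45714286] [280 227   8   6  35] [ 0.4418 -0.0967  0.067 ] [ 0.42   -0.0892  0.05  ]
top cover ((396.52398681640625, 252.13819885253906), (20.19824981689453, 35.56378936767578), 73.81079864501953) [[ 0.4938 -0.2702  0.005 ]] [[0.5074, -0.2155], [0.5339, -0.3104], [0.4803, -0.3249], [0.4539, -0.2302]]
[np.float64(0.0555), np.float64(0.0985), np.float64(0.0556), np.float64(0.0983)]
scene cover ((222.50003051757812, 283.0000305175781), (17.441329956054688, 44.72135925292969), 63.43495178222656) [[ 0.4978 -0.2738  0.005 ]] [[0.482, -0.3271], [0.4517, -0.2198], [0.5136, -0.2204], [0.5409, -0.3244]]
[np.float64(0.0589), np.float64(0.1115), np.float64(0.0619), np.float64(0.1075)]
cell 34 [0.4162 0.1777 0.085 ] [0.0327 0.0472 0.052 ]
box 1317 [ 0.4333 -0.0762  0.0668] [0.0401 0.0606 0.0684]
((432.2502746582031, -76.16357421875), (115.69770812988281, 76.06134796142578), 75.44819641113281)
[0.47552199 0.10602132 0.00490406] [ 0.50067928 -0.19780783 -0.00232192]
```

View pics/c0.png

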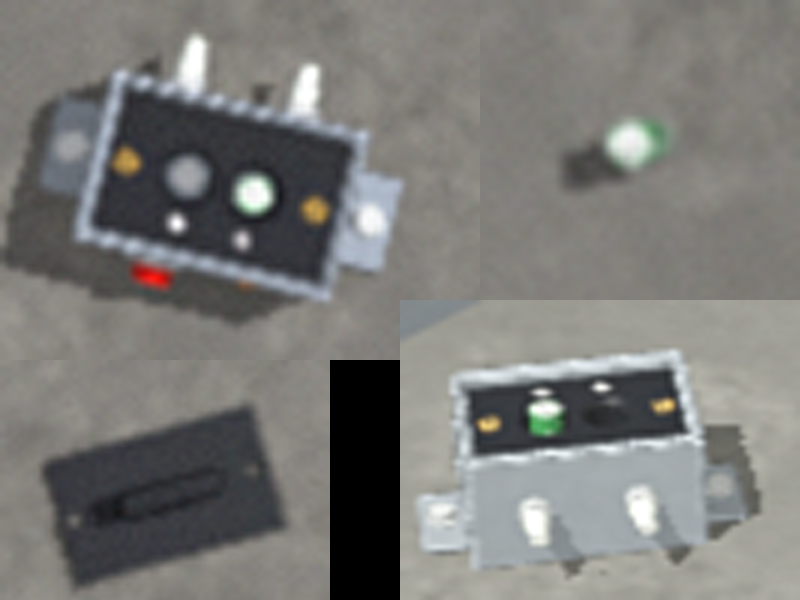

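The box has its empty well on the left (+y) side, at about (321,274), and the seated battery at about (332,277). The cell's top is at about (228.5,282.5). The cover is the right way up, with its rib along its long axis. Next I'll work out the poses.

```bash
python3 - <<'E'
from h import *
a=cv2.imread("pics/top0.png"); P=cloud("top",np.load("pics/top0.npy"))
b=np.array([432.25,-76.16])/1000; y=np.array([np.sin(np.radians(14.55)),np.cos(np.radians(14.55))])
print("well/other from box",(b+.015*y).round(4),(b-.015*y).round(4))
print("well px",plane("top",[290+187.5/6-.5,245+176.5/6-.5],.058)[0].round(4),"other",plane("top",[290+254.5/6-.5,245+194.5/6-.5],.067)[0].round(4))
R=a[270:295,216:242].astype(int); m=(R.min(2)>150)|((R[:,:,1]-R[:,:,2])>15)
v,u=np.nonzero(m); print(sorted(zip((v+270).tolist(),(u+216).tolist())))
w=R.min(2)>140; v,u=np.nonzero(w); c=[u.mean()+216,v.mean()+270]; print("cell",c,plane("top",c,.05)[0].round(4))
Q=P[270:295,216:242].reshape(-1,3); q=Q[(Q[:,2]>.04)&(Q[:,2]<.06)]; print(len(q),q.mean(0).round(4),q.min(0).round(3),q.max(0).round(3))
s=env.observe(); print(s["position"],np.round(s["tool_rot"],3).tolist(),s["ft_force"],s["grip_width"],env.tcp_to_tips)
t=(P[:,:,0]>.05)&(P[:,:,0]<.5)&(P[:,:,1]>.12)&(P[:,:,1]<.45)&(P[:,:,2]>.07); q=P[t]; 
for yy in np.arange(.12,.45,.04):
    k=q[(q[:,1]>=yy)&(q[:,1]<yy+.04)]; k=k[k[:,0]<.46]
    if len(k): print(yy.round(2),k[:,2].max().round(3),k[k[:,2].argmax()].round(3))
# cover: raised rib from depth
C=P[235:270,375:420].reshape(-1,3); k=C[C[:,2]>.016]; print("rib",len(k),k.mean(0).round(4),cv2.minAreaRect((k[:,:2]*1000).astype(np.float32)))
E
```

```text
well/other from box [ 0.436  -0.0616] [ 0.4285 -0.0907]
well px [ 0.4365 -0.0611  0.058 ] other [ 0.4285 -0.0903  0.067 ]
[(280, 228), (280, 229), (280, 230), (280, 231), (280, 232), (281, 226), (281, 227), (281, 228), (281, 229), (281, 230), (281, 231), (281, 232), (281, 233), (282, 226), (282, 227), (282, 228), (282, 229), (282, 230), (282, 231), (282, 232), (282, 233), (283, 226), (283, 227), (283, 228), (283, 229), (283, 230), (283, 231), (283, 232), (283, 233), (284, 227), (284, 228), (284, 229), (284, 230), (284, 231), (284, 232), (285, 227), (285, 228), (285, 229), (285, 230)]
cell [np.float64(228.34615384615384), np.float64(282.34615384615387)] [0.4158 0.1853 0.05  ]
27 [0.4151 0.1859 0.0479] [0.409 0.178 0.041] [0.422 0.193 0.053]
[0.16597455 0.52411035 0.24979402] [[-0.953, 0.302, -0.001], [0.302, 0.953, -0.001], [0.0, -0.001, -1.0]] [ 0.79372235 -0.57178058 -0.35301359] 0.08521855773338495 0.019
0.28 0.569 [0.106 0.317 0.569]
0.32 0.579 [0.108 0.335 0.579]
0.36 0.578 [0.106 0.361 0.578]
0.4 0.566 [0.1   0.403 0.566]
0.44 0.548 [0.109 0.44  0.548]
rib 95 [ 0.4898 -0.2525  0.1556] ((471.9019775390625, -181.03211975097656), (13.15854263305664, 237.5907440185547), 13.494285583496094)
```

Emit:
servo_tool(
  steps=[
    {"tx": 2.08,"ty": -2.82,"yaw": -7.25,"claw": 4.5},
    {"tx": 2.08,"ty": -2.82,"yaw": -7.25,"claw": 4.5},
    {"tx": 2.08,"ty": -2.82,"yaw": -7.25,"claw": 4.5},
    {"tx": 2.08,"ty": -2.82,"yaw": -7.25,"claw": 4.5},
    {"tx": 2.08,"ty": -2.82,"yaw": -7.25,"claw": 4.5},
    {"tx": 2.08,"ty": -2.82,"yaw": -7.25,"claw": 4.5},
    {"tx": 2.08,"ty": -2.82,"yaw": -7.25,"claw": 4.5},
    {"tx": 2.08,"ty": -2.82,"yaw": -7.25,"claw": 4.5},
    {"tx": 2.08,"ty": -2.82,"yaw": -7.25,"claw": 4.5},
    {"tx": 2.08,"ty": -2.82,"yaw": -7.25,"claw": 4.5},
    {"tx": 2.08,"ty": -2.82,"yaw": -7.25,"claw": 4.5},
    {"tx": 2.08,"ty": -2.82,"yaw": -7.25,"claw": 4.5},
    {"tz": 0,"claw": 4.5},
    {"tz": 0,"claw": 4.5},
    {"tz": 0,"claw": 4.5},
  ],
  newtons=25,
)

```text
invalid input at $.steps[0]: expected keys tx, ty, tz, yaw, claw
```

Emit:
servo_tool(
  steps=[
    {"tx": 2.08,"ty": -2.82,"tz": 0,"yaw": -7.25,"claw": 4.5},
    {"tx": 2.08,"ty": -2.82,"tz": 0,"yaw": -7.25,"claw": 4.5},
    {"tx": 2.08,"ty": -2.82,"tz": 0,"yaw": -7.25,"claw": 4.5},
    {"tx": 2.08,"ty": -2.82,"tz": 0,"yaw": -7.25,"claw": 4.5},
    {"tx": 2.08,"ty": -2.82,"tz": 0,"yaw": -7.25,"claw": 4.5},
    {"tx": 2.08,"ty": -2.82,"tz": 0,"yaw": -7.25,"claw": 4.5},
    {"tx": 2.08,"ty": -2.82,"tz": 0,"yaw": -7.25,"claw": 4.5},
    {"tx": 2.08,"ty": -2.82,"tz": 0,"yaw": -7.25,"claw": 4.5},
    {"tx": 2.08,"ty": -2.82,"tz": 0,"yaw": -7.25,"claw": 4.5},
    {"tx": 2.08,"ty": -2.82,"tz": 0,"yaw": -7.25,"claw": 4.5},
    {"tx": 2.08,"ty": -2.82,"tz": 0,"yaw": -7.25,"claw": 4.5},
    {"tx": 2.08,"ty": -2.82,"tz": 0,"yaw": -7.25,"claw": 4.5},
    {"tx": 0,"ty": 0,"tz": 0,"yaw": 0,"claw": 4.5},
    {"tx": 0,"ty": 0,"tz": 0,"yaw": 0,"claw": 4.5},
  ],
  newtons=25,
)

```text
time_s: 1.5
position: [0.4157, 0.1855, 0.25]
tool_rot: [[0.252, 0.968, -0.001], [0.968, -0.252, 0.0], [-0.0, -0.001, -1.0]]
ft_force: [-0.1, 0.2, -0.9]
grip_width: 0.045
gripper_force: 0.0
```

Emit:
servo_tool(
  steps=[
    {"tx": 0,"ty": 0,"tz": -4,"yaw": 0,"claw": 4.5},
    {"tx": 0,"ty": 0,"tz": -4,"yaw": 0,"claw": 4.5},
    {"tx": 0,"ty": 0,"tz": -4,"yaw": 0,"claw": 4.5},
    {"tx": 0,"ty": 0,"tz": -3,"yaw": 0,"claw": 4.5},
    {"tx": 0,"ty": 0,"tz": -2,"yaw": 0,"claw": 4.5},
    {"tx": 0,"ty": 0,"tz": -1.5,"yaw": 0,"claw": 4.5},
    {"tx": 0,"ty": 0,"tz": -1.2,"yaw": 0,"claw": 4.5},
    {"tx": 0,"ty": 0,"tz": 0,"yaw": 0,"claw": 4.5},
    {"tx": 0,"ty": 0,"tz": 0,"yaw": 0,"claw": 3},
    {"tx": 0,"ty": 0,"tz": 0,"yaw": 0,"claw": 2.2},
    {"tx": 0,"ty": 0,"tz": 0,"yaw": 0,"claw": 1},
    {"tx": 0,"ty": 0,"tz": 0,"yaw": 0,"claw": 1},
    {"tx": 0,"ty": 0,"tz": 0,"yaw": 0,"claw": 1},
    {"tx": 0,"ty": 0,"tz": 0,"yaw": 0,"claw": 1},
    {"tx": 0,"ty": 0,"tz": 0,"yaw": 0,"claw": 1},
    {"tx": 0,"ty": 0,"tz": 0,"yaw": 0,"claw": 1},
    {"tx": 0,"ty": 0,"tz": 0,"yaw": 0,"claw": 1},
  ],
  newtons=25,
)

```text
time_s: 3.2
position: [0.4159, 0.1861, 0.054]
tool_rot: [[0.252, 0.968, 0.001], [0.968, -0.252, 0.0], [0.001, 0.001, -1.0]]
ft_force: [-1.2, 0.2, 7.0]
grip_width: 0.0155
gripper_force: 25.0
```

Emit:
servo_tool(
  steps=[
    {"tx": 0,"ty": 0,"tz": 2,"yaw": 0,"claw": 1},
    {"tx": 0,"ty": 0,"tz": 4,"yaw": 0,"claw": 1},
    {"tx": 0,"ty": 0,"tz": 4,"yaw": 0,"claw": 1},
    {"tx": 0.1,"ty": -1,"tz": 0.5,"yaw": 0,"claw": 1},
    {"tx": 0.23,"ty": -2.7,"tz": 0,"yaw": 0,"claw": 1},
    {"tx": 0.25,"ty": -3,"tz": 0,"yaw": 0,"claw": 1},
    {"tx": 0.25,"ty": -3,"tz": 0,"yaw": 0,"claw": 1},
    {"tx": 0.25,"ty": -3,"tz": 0,"yaw": 0,"claw": 1},
    {"tx": 0.25,"ty": -3,"tz": 0,"yaw": 0,"claw": 1},
    {"tx": 0.25,"ty": -3,"tz": 0,"yaw": 0,"claw": 1},
    {"tx": 0.25,"ty": -3,"tz": 0,"yaw": 0,"claw": 1},
    {"tx": 0.15,"ty": -2,"tz": 0,"yaw": 0,"claw": 1},
    {"tx": 0.05,"ty": -1,"tz": 0,"yaw": 0,"claw": 1},
    {"tx": 0,"ty": 0,"tz": -2,"yaw": 0,"claw": 1},
    {"tx": 0,"ty": 0,"tz": -0.8,"yaw": 0,"claw": 1},
    {"tx": 0,"ty": 0,"tz": 0,"yaw": 0,"claw": 1},
    {"tx": 0,"ty": 0,"tz": 0,"yaw": 0,"claw": 1},
  ],
)

```text
time_s: 4.9
position: [0.436, -0.0607, 0.1305]
tool_rot: [[0.251, 0.968, -0.0], [0.968, -0.251, 0.0], [0.0, -0.0, -1.0]]
ft_force: [0.0, -0.2, -0.3]
grip_width: 0.0155
gripper_force: 24.5
```

```bash
python3 - <<'E'
from h import *
a,d=snap("scene","s1"); s=env.observe(); print(s["position"],s["ft_force"])
p=s["position"]; axis=np.array([0.4362,-0.0614])
for z in(.06,.067,.075): print(z,proj("scene",[[*axis,z]]).round(1),proj("scene",[[p[0],p[1],z]]).round(1))
b=a[180:270,240:360,::-1]; cv2.imwrite("pics/c1.png",cv2.resize(b,(800,600),interpolation=cv2.INTER_CUBIC))
E
```

```text
[ 0.4361989 -0.0608058  0.1307619] [ 0.35138343  0.20726634 -0.09605396]
0.06 [[296.3 226.9]] [[296.6 226.9]]
0.067 [[296.2 224.6]] [[296.4 224.5]]
0.075 [[296.1 221.9]] [[296.3 221.9]]
```

View pics/c1.png

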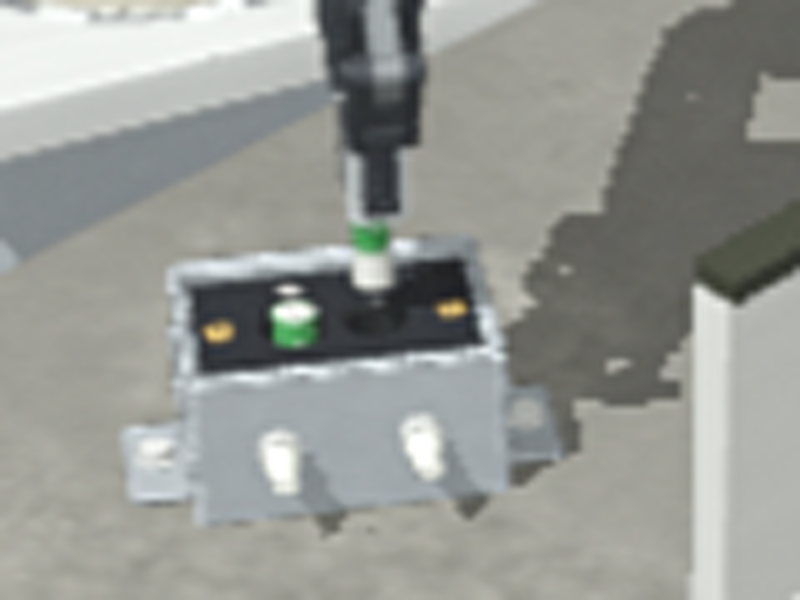

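The scene view shows the battery hanging upright above the well, at about (372,270) in the crop, with the mouth at (376,318). It is centred to within about 1 mm, so I'll shift it slightly in +y and insert it.

Emit:
servo_tool(
  steps=[
    {"tx": 0,"ty": 0.05,"tz": -0.5,"yaw": 0,"claw": 1},
    {"tx": 0,"ty": 0,"tz": -0.5,"yaw": 0,"claw": 1},
    {"tx": 0,"ty": 0,"tz": -0.5,"yaw": 0,"claw": 1},
    {"tx": 0,"ty": 0,"tz": -0.4,"yaw": 0,"claw": 1},
    {"tx": 0,"ty": 0,"tz": -0.3,"yaw": 0,"claw": 1},
    {"tx": 0,"ty": 0,"tz": -0.3,"yaw": 0,"claw": 1},
    {"tx": 0,"ty": 0,"tz": 0,"yaw": 0,"claw": 1},
  ],
)

```text
time_s: 5.65
position: [0.4359, -0.0606, 0.105]
tool_rot: [[0.252, 0.968, -0.001], [0.968, -0.252, 0.0], [0.0, -0.001, -1.0]]
ft_force: [-0.7, -0.1, 0.2]
grip_width: 0.0156
gripper_force: 24.5
```

Emit:
servo_tool(
  steps=[
    {"tx": 0,"ty": 0,"tz": -0.5,"yaw": 0,"claw": 1},
    {"tx": 0,"ty": 0,"tz": -0.5,"yaw": 0,"claw": 1},
    {"tx": 0,"ty": 0,"tz": -0.5,"yaw": 0,"claw": 1},
    {"tx": 0,"ty": 0,"tz": -0.5,"yaw": 0,"claw": 1},
    {"tx": 0,"ty": 0,"tz": -0.25,"yaw": 0,"claw": 1},
    {"tx": 0,"ty": 0,"tz": 0,"yaw": 0,"claw": 1},
    {"tx": 0,"ty": 0,"tz": 0,"yaw": 0,"claw": 1},
  ],
)

```text
time_s: 6.35
position: [0.4361, -0.0606, 0.0829]
tool_rot: [[0.252, 0.968, 0.0], [0.968, -0.252, -0.0], [-0.0, 0.0, -1.0]]
ft_force: [0.0, 0.4, 0.2]
grip_width: 0.0156
gripper_force: 24.5
```

Emit:
servo_tool(
  steps=[
    {"tx": 0,"ty": 0,"tz": 0,"yaw": 0,"claw": 2},
    {"tx": 0,"ty": 0,"tz": 0,"yaw": 0,"claw": 2.6},
    {"tx": 0,"ty": 0,"tz": 0,"yaw": 0,"claw": 2.8},
    {"tx": 0,"ty": 0,"tz": 0,"yaw": 0,"claw": 2.8},
    {"tx": 0,"ty": 0,"tz": 1,"yaw": 0,"claw": 2.8},
    {"tx": 0,"ty": 0,"tz": 3,"yaw": 0,"claw": 2.8},
    {"tx": 0,"ty": 0,"tz": 4,"yaw": 0,"claw": 2.8},
    {"tx": 0,"ty": 0,"tz": 4,"yaw": 0,"claw": 3.6},
    {"tx": 0.58,"ty": -2.1,"tz": 0,"yaw": 3,"claw": 3.6},
    {"tx": 0.58,"ty": -2.1,"tz": 0,"yaw": 3,"claw": 3.6},
    {"tx": 0.58,"ty": -2.1,"tz": 0,"yaw": 3,"claw": 3.6},
    {"tx": 0.58,"ty": -2.1,"tz": 0,"yaw": 3,"claw": 3.6},
    {"tx": 0.58,"ty": -2.1,"tz": 0,"yaw": 3,"claw": 3.6},
    {"tx": 0.58,"ty": -2.1,"tz": 0,"yaw": 3,"claw": 3.6},
    {"tx": 0.58,"ty": -2.1,"tz": 0,"yaw": 3,"claw": 3.6},
    {"tx": 0.58,"ty": -2.1,"tz": 0,"yaw": 3,"claw": 3.6},
    {"tx": 0.58,"ty": -2.1,"tz": 0,"yaw": 3,"claw": 3.6},
    {"tx": 0.58,"ty": -2.1,"tz": 0,"yaw": 3,"claw": 3.6},
    {"tx": 0,"ty": 0,"tz": 0,"yaw": 0,"claw": 3.6},
  ],
)

```text
time_s: 8.25
position: [0.4942, -0.2726, 0.2032]
tool_rot: [[-0.265, 0.964, 0.001], [0.964, 0.265, -0.001], [-0.001, 0.0, -1.0]]
ft_force: [-0.4, 0.0, 0.2]
grip_width: 0.0362
gripper_force: 0.0
```

```bash
python3 - <<'E'
from h import *
a,d=snap("scene","s2"); t,dt=snap("top","t2")
o=np.zeros((600,800,3),np.uint8)
o[:300,:400]=cv2.resize(a[205:265,255:335,::-1],(400,300),interpolation=cv2.INTER_CUBIC)
o[:300,400:]=cv2.resize(t[245:305,290:370,::-1],(400,300),interpolation=cv2.INTER_CUBIC)
o[300:,:400]=cv2.resize(a[225:315,165:285,::-1],(400,300),interpolation=cv2.INTER_CUBIC)
o[300:,400:]=cv2.resize(cv2.imread("pics/top0.png")[222:282,360:440],(400,300),interpolation=cv2.INTER_CUBIC)*2
cv2.imwrite("pics/c2.png",o)
# cover plate edges: threshold sub-pixel area centroid from first top picture (plate + rib parallax small)
for f,n,(x0,y0,x1,y1),P in(("top0","top",(366,228,430,276),.005),("scene0","scene",(190,258,255,305),.005)):
    g=cv2.imread(f"pics/{f}.png",0); r=cv2.resize(g[y0:y1,x0:x1],None,fx=4,fy=4,interpolation=cv2.INTER_CUBIC)
    th,m=cv2.threshold(r,0,255,cv2.THRESH_BINARY_INV+cv2.THRESH_OTSU)
    c=max(cv2.findContours(m,0,1)[0],key=cv2.contourArea).reshape(-1,2)
    px=(c+.5)/4-.5+[x0,y0]; W=plane(n,px,P)[:,:2]; R=cv2.minAreaRect((W*1000).astype(np.float32)); print(f,th,R)
E
```

```text
top0 96.0 ((493.8294372558594, -269.8816223144531), (61.11434555053711, 104.80134582519531), 15.445810317993164)
scene0 112.0 ((496.7196960449219, -272.9629211425781), (64.67295837402344, 102.43144989013672), 15.5299654006958)
```

View pics/c2.png

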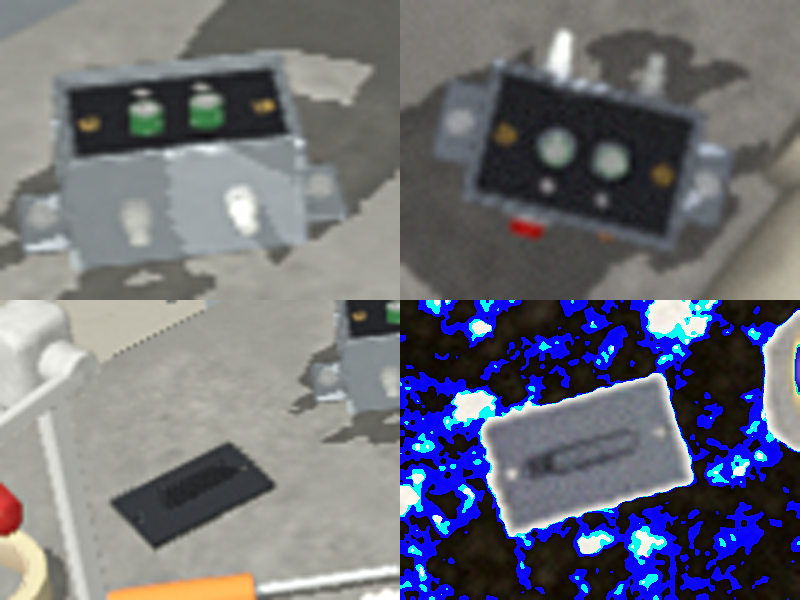

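Both batteries now stand at the same height in their wells. The cover lies untouched at (0.494,-0.270), yaw 15.4°, so I'll grip the rib.

Emit:
servo_tool(
  steps=[
    {"tx": 0,"ty": 0.26,"tz": -4,"yaw": 0,"claw": 3.6},
    {"tx": 0,"ty": 0,"tz": -4,"yaw": 0,"claw": 3.6},
    {"tx": 0,"ty": 0,"tz": -4,"yaw": 0,"claw": 3.6},
    {"tx": 0,"ty": 0,"tz": -2.5,"yaw": 0,"claw": 3.6},
    {"tx": 0,"ty": 0,"tz": -1.5,"yaw": 0,"claw": 3.6},
    {"tx": 0,"ty": 0,"tz": -1,"yaw": 0,"claw": 3.6},
    {"tx": 0,"ty": 0,"tz": -0.5,"yaw": 0,"claw": 3.6},
    {"tx": 0,"ty": 0,"tz": 0,"yaw": 0,"claw": 3.6},
    {"tx": 0,"ty": 0,"tz": 0,"yaw": 0,"claw": 3.6},
  ],
)

```text
time_s: 9.25
position: [0.4943, -0.2681, 0.0287]
tool_rot: [[-0.266, 0.964, 0.001], [0.964, 0.266, -0.001], [-0.001, 0.001, -1.0]]
ft_force: [-0.1, -0.2, -0.9]
grip_width: 0.036
gripper_force: 0.0
```

Emit:
servo_tool(
  steps=[
    {"tx": 0,"ty": -0.2,"tz": 0,"yaw": 0,"claw": 3},
    {"tx": 0,"ty": 0,"tz": 0,"yaw": 0,"claw": 2},
    {"tx": 0,"ty": 0,"tz": 0,"yaw": 0,"claw": 1.5},
    {"tx": 0,"ty": 0,"tz": 0,"yaw": 0,"claw": 0.8},
    {"tx": 0,"ty": 0,"tz": 0,"yaw": 0,"claw": 0.8},
    {"tx": 0,"ty": 0,"tz": 0,"yaw": 0,"claw": 0.8},
    {"tx": 0,"ty": 0,"tz": 0,"yaw": 0,"claw": 0.8},
    {"tx": 0,"ty": 0,"tz": 0,"yaw": 0,"claw": 0.8},
  ],
  newtons=60,
)

```text
time_s: 10.05
position: [0.4941, -0.2702, 0.0283]
tool_rot: [[-0.266, 0.964, 0.0], [0.964, 0.266, -0.001], [-0.001, 0.0, -1.0]]
ft_force: [-1.7, -0.1, 4.9]
grip_width: 0.0103
gripper_force: 61.2
```

Emit:
servo_tool(
  steps=[
    {"tx": 0,"ty": 0,"tz": 2,"yaw": 0,"claw": 0.8},
    {"tx": 0,"ty": 0,"tz": 4,"yaw": 0,"claw": 0.8},
    {"tx": 0,"ty": 0,"tz": 4,"yaw": 0,"claw": 0.8},
    {"tx": 0,"ty": 0,"tz": 1.5,"yaw": 0,"claw": 0.8},
    {"tx": -0.3,"ty": 0.9,"tz": 0,"yaw": -2,"claw": 0.8},
    {"tx": -0.66,"ty": 2.1,"tz": 0,"yaw": -4,"claw": 0.8},
    {"tx": -0.66,"ty": 2.1,"tz": 0,"yaw": -4,"claw": 0.8},
    {"tx": -0.66,"ty": 2.1,"tz": 0,"yaw": -4,"claw": 0.8},
    {"tx": -0.7,"ty": 2.1,"tz": 0,"yaw": -4,"claw": 0.8},
    {"tx": -0.7,"ty": 2.1,"tz": 0,"yaw": -4,"claw": 0.8},
    {"tx": -0.7,"ty": 2.1,"tz": 0,"yaw": -3,"claw": 0.8},
    {"tx": -0.7,"ty": 2.1,"tz": 0,"yaw": -2,"claw": 0.8},
    {"tx": -0.6,"ty": 2.0,"tz": 0,"yaw": -2,"claw": 0.8},
    {"tx": -0.5,"ty": 1.8,"tz": 0,"yaw": -1,"claw": 0.8},
    {"tx": 0,"ty": 0,"tz": -1.5,"yaw": 0,"claw": 0.8},
    {"tx": 0,"ty": 0,"tz": -1,"yaw": 0,"claw": 0.8},
    {"tx": 0,"ty": 0,"tz": 0,"yaw": 0,"claw": 0.8},
    {"tx": 0,"ty": 0,"tz": 0,"yaw": 0,"claw": 0.8},
    {"tx": 0,"ty": 0,"tz": 0,"yaw": 0,"claw": 0.8},
  ],
)

```text
time_s: 11.95
position: [0.4325, -0.0764, 0.1181]
tool_rot: [[0.252, 0.968, 0.001], [0.968, -0.252, -0.0], [-0.0, 0.001, -1.0]]
ft_force: [-0.5, 0.4, -1.0]
grip_width: 0.0104
gripper_force: 60.4
```

```bash
python3 - <<'E'
from h import *
a,d=snap("scene","s3"); t,dt=snap("top","t3"); s=env.observe(); p=s["position"]; print(p,np.round(s["tool_rot"],3).tolist(),s["ft_force"])
o=np.zeros((600,800,3),np.uint8)
# overlay expected plate outline (underside .0283 below TCP) and box rim
yv=np.array([np.sin(np.radians(14.55)),np.cos(np.radians(14.55)),0]); xv=np.array([yv[1],-yv[0],0])
def rect(c,lx,ly,z): return np.array([[*(c+xv*i*lx/2+yv*j*ly/2)[:2],z] for i,j in((1,1),(1,-1),(-1,-1),(-1,1))])
im=a[185:275,245:345,::-1].copy(); im=cv2.resize(im,(800,600) if 0 else (660,594),interpolation=cv2.INTER_CUBIC)
for c,lx,ly,z,col in((np.array([*p[:2],0]),.06,.1,p[2]-.0233,(0,255,255)),(np.array([.4323,-.0762,0]),.076,.116,.067,(0,0,255))):
    q=(proj("scene",rect(c,lx,ly,z))-[245,185]+.5)*6.6-.5; cv2.polylines(im,[q.round().astype(int)],True,col,1)
cv2.imwrite("pics/c3.png",im)
E
```

```text
[ 0.43241817 -0.07628333  0.11815716] [[0.252, 0.968, 0.001], [0.968, -0.252, -0.0], [-0.0, 0.001, -1.0]] [ 0.46972626 -0.45433434 -0.92289988]
```

View pics/c3.png

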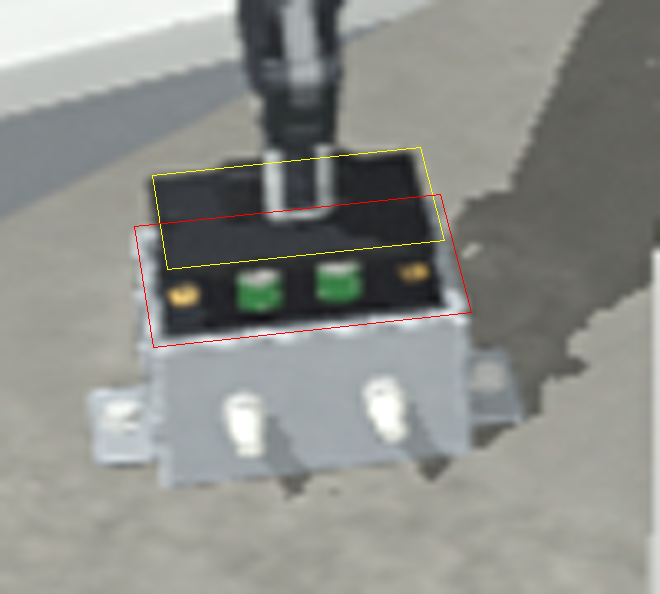

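The cover hangs level above the recess and matches the box in yaw and position to within about 1–2 mm, so I'll lower it gently while watching the force.

Emit:
servo_tool(
  steps=[
    {"tx": 0,"ty": 0,"tz": -0.6,"yaw": 0,"claw": 0.8},
    {"tx": 0,"ty": 0,"tz": -0.6,"yaw": 0,"claw": 0.8},
    {"tx": 0,"ty": 0,"tz": -0.4,"yaw": 0,"claw": 0.8},
    {"tx": 0,"ty": 0,"tz": -0.3,"yaw": 0,"claw": 0.8},
    {"tx": 0,"ty": 0,"tz": -0.3,"yaw": 0,"claw": 0.8},
    {"tx": 0,"ty": 0,"tz": -0.1,"yaw": 0,"claw": 0.8},
    {"tx": 0,"ty": 0,"tz": 0,"yaw": 0,"claw": 0.8},
    {"tx": 0,"ty": 0,"tz": 0,"yaw": 0,"claw": 0.8},
  ],
)

```text
time_s: 12.85
position: [0.4322, -0.076, 0.095]
tool_rot: [[0.252, 0.968, 0.0], [0.968, -0.252, -0.0], [-0.0, 0.0, -1.0]]
ft_force: [-0.2, 0.7, 1.1]
grip_width: 0.0106
gripper_force: 60.7
```

Emit:
servo_tool(
  steps=[
    {"tx": 0,"ty": 0,"tz": -0.1,"yaw": 0,"claw": 0.8},
    {"tx": 0,"ty": 0,"tz": -0.1,"yaw": 0,"claw": 0.8},
    {"tx": 0,"ty": 0,"tz": -0.1,"yaw": 0,"claw": 0.8},
    {"tx": 0,"ty": 0,"tz": 0,"yaw": 0,"claw": 0.8},
    {"tx": 0,"ty": 0,"tz": 0,"yaw": 0,"claw": 0.8},
  ],
)

```text
time_s: 13.35
position: [0.4323, -0.076, 0.0919]
tool_rot: [[0.252, 0.968, 0.0], [0.968, -0.252, -0.0], [-0.0, 0.0, -1.0]]
ft_force: [-0.9, 0.2, 4.5]
grip_width: 0.0102
gripper_force: 61.1
```

Emit:
servo_tool(
  steps=[
    {"tx": 0,"ty": 0,"tz": -0.1,"yaw": 0,"claw": 0.8},
    {"tx": 0,"ty": 0,"tz": -0.1,"yaw": 0,"claw": 0.8},
    {"tx": 0,"ty": 0,"tz": -0.1,"yaw": 0,"claw": 0.8},
    {"tx": 0,"ty": 0,"tz": 0,"yaw": 0,"claw": 0.8},
    {"tx": 0,"ty": 0,"tz": 0,"yaw": 0,"claw": 0.8},
  ],
)

```text
time_s: 13.85
position: [0.4323, -0.076, 0.089]
tool_rot: [[0.252, 0.968, 0.0], [0.968, -0.252, -0.0], [-0.0, 0.0, -1.0]]
ft_force: [-1.0, 1.5, 6.9]
grip_width: 0.0106
gripper_force: 61.4
```

Emit:
servo_tool(
  steps=[
    {"tx": 0,"ty": 0,"tz": -0.05,"yaw": 0,"claw": 0.8},
    {"tx": 0,"ty": 0,"tz": 0,"yaw": 0,"claw": 0.8},
    {"tx": 0,"ty": 0,"tz": 0,"yaw": 0,"claw": 0.8},
  ],
)

```text
time_s: 14.15
position: [0.4323, -0.076, 0.0886]
tool_rot: [[0.252, 0.968, 0.0], [0.968, -0.252, -0.0], [-0.0, 0.0, -1.0]]
ft_force: [-1.6, 0.5, 6.9]
grip_width: 0.0105
gripper_force: 61.5
```

Emit:
servo_tool(
  steps=[
    {"tx": 0,"ty": 0,"tz": -0.03,"yaw": 0,"claw": 0.8},
    {"tx": 0,"ty": 0,"tz": 0,"yaw": 0,"claw": 0.8},
    {"tx": 0,"ty": 0,"tz": 0,"yaw": 0,"claw": 0.8},
  ],
)

```text
time_s: 14.45
position: [0.4323, -0.076, 0.0883]
tool_rot: [[0.252, 0.968, 0.0], [0.968, -0.252, -0.0], [-0.0, 0.001, -1.0]]
ft_force: [-2.0, 1.3, 7.9]
grip_width: 0.0107
gripper_force: 61.5
```

Emit:
servo_tool(
  steps=[
    {"tx": 0,"ty": 0,"tz": -0.03,"yaw": 0,"claw": 0.8},
    {"tx": 0,"ty": 0,"tz": 0,"yaw": 0,"claw": 0.8},
    {"tx": 0,"ty": 0,"tz": 0,"yaw": 0,"claw": 0.8},
  ],
)

```text
time_s: 14.75
position: [0.4323, -0.076, 0.0883]
tool_rot: [[0.252, 0.968, 0.001], [0.968, -0.252, -0.0], [-0.0, 0.001, -1.0]]
ft_force: [-2.3, 0.6, 11.4]
grip_width: 0.0106
gripper_force: 62.0
```

Emit:
servo_tool(
  steps=[
    {"tx": 0,"ty": 0,"tz": -0.03,"yaw": 0,"claw": 0.8},
    {"tx": 0,"ty": 0,"tz": 0,"yaw": 0,"claw": 0.8},
    {"tx": 0,"ty": 0,"tz": 0,"yaw": 0,"claw": 0.8},
  ],
)

```text
time_s: 15.05
position: [0.4323, -0.076, 0.0882]
tool_rot: [[0.252, 0.968, 0.001], [0.968, -0.252, -0.0], [-0.0, 0.001, -1.0]]
ft_force: [-3.7, 2.4, 16.3]
grip_width: 0.0107
gripper_force: 62.6
```

```bash
python3 - <<'E'
from h import *
F=[]
for i in range(8):
    a,d=env.get_image("scene"); F.append(env.observe()["ft_force"])
print(np.mean(F,0).round(2),np.std(F,0).round(2),env.observe()["position"])
t,dt=snap("top","t4")
o=np.zeros((450,800,3),np.uint8)
o[:300,:400]=cv2.resize(a[205:265,255:335,::-1],(400,300),interpolation=cv2.INTER_CUBIC)
o[:300,400:]=cv2.resize(t[245:305,290:370,::-1],(400,300),interpolation=cv2.INTER_CUBIC)
cv2.imwrite("pics/c4.png",o[:300])
E
```

```text
[-3.53  1.23 15.79] [0.37 0.44 0.47] [ 0.43231425 -0.07602834  0.08823417]
```

View pics/c4.png

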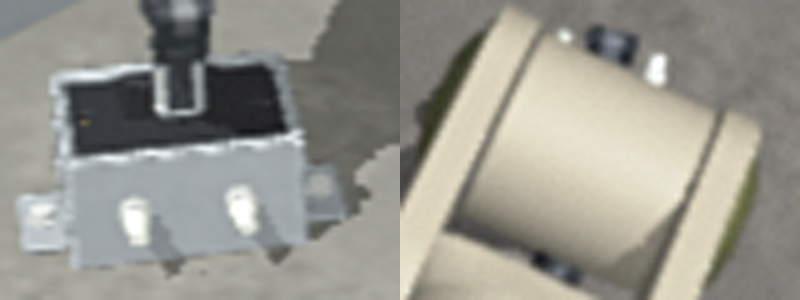

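The cover sits flush inside the recess, with the brass screw seat showing through its hole. The push is steady at about 15.8 N, so I'm handing in.

```bash
python3 -c "
from rig import env
print(env.close_job())"
```

```text
the job is handed in; nothing more can be done
None
```

The battery is in its well, plus end up, and the cover is fully seated over both batteries; I handed in with the arm still holding it down at about 16 N, and nothing else on the counter was touched.

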